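# Set the paging level and hold the talk bar

### The arm

A 6-joint arm with a two-finger parallel gripper is mounted at the origin on the work surface. World frame = base frame: x ahead of the robot, y to its left, z up, the work surface at z = 0. Lengths are in m, angles in rad, forces in N, time in s.
With the tool pointing down it reaches from about 0.325 to 0.85 m from the base axis. Payload 4.4 kg.
Tool frame: the origin (TCP) lies midway between the tips of the shut fingers; the grasp point (between the pads) lies behind it (manip.grip_point_offset is the z of the grasp point in the tool frame, in m); z points along the fingers, y is the direction in which the jaws open and shut (so a half turn about z gives the same grasp; the last joint's range is limited). The gripper opens to 94 mm and grips with 3 to 60 N. Pads are 16 mm wide; open, the fingers measure 119 mm over their backs; the gripper's body (75 mm by 177 mm) begins 78 mm behind the grasp point.
Start: joints at [-0.15, 0.207, 1.542, -0, 1.393, -0.15], TCP at [0.575, -0, 0.205] pointing down, gripper open.
Joint ranges: [-2.73, 2.73], [-0.86, 2.22], [0.23, 2.46], [-1.11, 4.25], [0.08, 2.63], [-2.82, 2.82]. Speed limits (rad/s): [2.79, 2.79, 3.14, 3.14, 3.14, 3.14].

### API

Orientations are given as a unit quaternion [x, y, z, w].
In Python, from station import manip gives the robot as it stands.
- The arm moves only by the tool play_rows, never from a script. Its argument "commands" is a list of rows, each a list of 4 numbers: the shift along the tool's x, y, z in cm, then the turn about the tool's z in degrees. A call has 1 to 12 rows; each row is the pose to reach, as a shift and turn from the pose commanded when the call began, along the tool's axes at that moment; what a row does not reach only later rows make up. A row lasts 1/10 s, in which the tool goes at most 50 mm and 8.59 degrees, less where a joint would pass 70% of its speed; a pose out of reach is approached as far as the arm can. A call with a gripper value outside its range is refused whole. "gripper" is the gripper's target within -1 to 1 (shut at 1, half-way at 0, fully open at -1), set as the call begins (left out, the last holds). The fingers move at their own pace and stop on an object; the grip force is fixed at half the most. Time passes only in rows, so rows that repeat a pose let the fingers close. It gives the time, the measured TCP pose, the force and the opening at its end, in the units of the state.
- manip.read_state(): the state, without advancing time (a new reading comes with each control period).
- manip.snapshot(name): name is "scene" or "side" or "wrist"; returns the picture (420x560x3 uint8, blue, green, red); there is no depth.
- manip.camera_params(name): a dict with "K" (3x3 intrinsics, pixels), "camera_from_world" (4x4, takes a point from world to camera coordinates). Camera axes: x right, y up, looking along -z (the intrinsics and any distortion apply to the point x, -y, -z); pixel columns grow to the right and rows downward; lengths in m; the calibration is good to about 2 mm. The wrist camera is an equidistant fisheye: a pixel r from the principal point sees the ray r / f radians off the axis. A picture is of the moment at which its call begins: read the wrist's pose just before it. camera_params takes no time and is no camera call; for the wrist camera it gives the pose at the moment of the call.
- manip.sign_off(): hands the job in, once; it reports no verdict.
The state is a dict: "time": time; "joint_positions": joint angles; "dq": joint speeds; "tau": joint torques, N m; "tcp_pos": TCP position; "tcp_rot": TCP orientation; "ft_force": force on the tool from outside, world axes, zero at the start; "moment": the same for the moment, N m; "finger_gap": finger opening in m.
Only numpy, scipy, OpenCV 4.12 (cv2) and the standard library are available. Lean on these libraries where they do the work, as an engineer would, in place of code of your own. Each camera call takes 0.05 s, during which the arm holds its last target.

### The job

The office is about to be cleared for spraying: on the grey level box, turn the black knob until the orange pointer stands in line with the green mark, let go of the knob, and then press the red talk bar of the desk microphone well down for the announcement. Keep holding the bar down (at least 9 of its 14 mm, pushing with less than 30 N) and finish while still holding it; it springs up if you let go. Leave the pointer on its mark and the mouse, remote control, stapler and pen pot where they are.

Things in the scene. Friction and masses are not known exactly. Their poses are not given: they have to be found in the camera images.
- level_box: Grey level box fixed to the desk, 150 x 170 x 36 mm (x, y, z), left or right of the microphone, turned up to 0.35 rad. Origin: centre of its underside (z = 0), z up, x from the knob side to the window side. Knob axis at x = -32 mm, y = 0. The window (black frame 56 x 120 mm, clear pane, top 48 mm above the desk) is centred at x = +40 mm; pointer and mark slide along y under the pane.
- level_knob_grip (a point): Point on the black knob's upright axis, 73 mm above the desk, at the height to grip. On a round skirt (44 mm across, top 50 mm up) stands a bar grip 42 mm long, 14 mm thick, top 80 mm up: pinch it across its 14 mm from above, fingertips not below 52 mm. The point turns with the knob: x along the bar, y across it, z up. At knob value 0 the bar lies along the box's x.
- level_knob (a joint): Knob angle in rad, 0 to 3.3, starts between 0.1 and 0.7; grows clockwise seen from above. Light friction (0.03 N m), stays where it is left. It drives the pointer 30 mm per rad: clockwise moves the pointer towards the box's -y. Turns of 0.9 to 2.9 rad are needed, so regrip on the way.
- pointer_tip (a point): Tip of the orange pointer (22 x 6 mm bar under the window, on the side away from the knob), 41 mm above the desk, at the box's x = +40 mm; box's y = 50 mm - 30 mm x knob angle in rad. Axes as the box.
- mark_tip (a point): Tip of the green mark (22 x 6 mm with a broader foot, under the window on the knob's side), 41 mm above the desk, at the box's x = +40 mm, y between +2 and -40 mm: always clockwise of the pointer's start; it stays put in a run. In line means that the two tips (both 6 mm wide) meet within 4 mm. Axes as the box.
- mic_base: Black base of the desk microphone, fixed to the desk, 160 x 150 x 36 mm, turned up to 0.35 rad. Origin: centre of its underside (z = 0), z up, x from the talk bar to the gooseneck. Talk bar centre at x = -35 mm, y = 0; the gooseneck (up to 225 mm above the desk, 10 to 20 mm thick) stands between x = +44 and +72 mm at y = 0.
- talk_top (a point): Centre of the top face of the red talk bar (32 mm along the base's x, 74 mm along its y); 56 mm above the desk when up, sinks with the bar. Axes as the base.
- talk_bar (a joint): Travel of the talk bar in m: 0 up, 0.014 at its stop, straight down. Spring: 2 N to start, 0.5 N more per mm (6.5 N at 9 mm, 9 N at the stop); springs up when released. Well down means more than 0.009.
- mouse_mid (a point): Centre of a loose black computer mouse, 100 x 58 x 30 mm, long side along its x. Leave alone.
- remote_mid (a point): Centre of a loose white remote control, 140 x 44 x 18 mm, long side along its x. Leave alone.
- stapler_mid (a point): Centre, half-way up, of a loose blue and black stapler, 130 x 36 mm, about 56 mm high, long side along its x. Leave alone.
- pen_pot_mid (a point): Centre of a loose dark steel pen pot, 76 mm diameter, 95 mm high, pens rising to about 155 mm. Origin on its axis 48 mm up. Leave alone.
Not all that is in view belongs to the job. Of the things that look like the mic_base, take the one that is nearest to the robot's base at the start.

How it is judged:
By the outcome, as a careful person would: the job done as asked, in the order asked, and still so for the second after the job is handed in, while the arm keeps its last pose, push and grip.
It also fails if it takes over 67 s, if anything falls off the work surface, if the arm or the gripper's body presses on something with over 40 N, if the wrist force passes 120 N, or if a joint passes its speed limit or range.

## Working session

There is one attempt and no reset: what is moved stays moved. The work goes in short steps, Python scripts to look and compute and a tool call to move; the robot and the scene stay as the last step left them, time stands still between calls to the robot, and variables do not carry over. Pictures are saved under pics/ and viewed, and the job is handed in when it is done.

Besides the shell and the picture viewer there is one more tool, called after "Call:" as name(argument=value, ...), one argument or row to a line, values as JSON. play_rows: Moves the arm, as the interface text tells. Its arguments: {"type":"object","properties":{"commands":{"type":"array","items":{"type":"array","items":{"type":"number"}}},"gripper":{"type":"number"}},"required":["commands"]}

```bash
mkdir -p pics; ls; python3 - <<'E'
from station import manip
import cv2
print(manip.read_state()); print(manip.grip_point_offset)
for n in("scene","side","wrist"):
    p=manip.camera_params(n);print(n,p)
    cv2.imwrite(f"pics/{n}0.png",manip.snapshot(n))
E
```

```text
pics
{'time': 0.0, 'joint_positions': array([-1.50492816e-01,  2.07421801e-01,  1.54291505e+00, -4.26397275e-05,
        1.39346318e+00, -1.50493438e-01]), 'dq': array([ 1.66634763e-03, -7.81078685e-04, -7.60608806e-05,  7.07323900e-05,
        3.41262328e-04, -7.76825777e-04]), 'tau': array([-8.39226868e-05, -3.70882022e+01, -2.81415099e+01,  6.96549774e-02,
        3.60915181e-02, -1.71865345e-04]), 'tcp_pos': array([5.74217030e-01, 9.70335901e-05, 2.04308220e-01]), 'tcp_rot': array([ 7.07103455e-01,  7.07109246e-01, -6.71490242e-04, -8.76164776e-04]), 'ft_force': array([-0.52625687,  0.34324725,  0.54427498]), 'moment': array([ 0.03265699, -0.01821111, -0.02967793]), 'finger_gap': 0.09400439591771778}
-0.0188
scene {'K': array([[459.65154133,   0.        , 278.3443536 ],
       [  0.        , 459.65154133, 215.46286842],
       [  0.        ,   0.        ,   1.        ]]), 'camera_from_world': array([[ 0.29427892,  0.95550749,  0.02013342, -0.10731793],
       [-0.660667  ,  0.18816086,  0.72671494,  0.34102545],
       [ 0.69059325, -0.22715837,  0.68664404, -1.69135964],
       
[... 318 characters left out ...]
70827,  0.51625064,  0.76005964, -0.25290389],
       [-0.47872384, -0.59051825,  0.64970123, -0.76872561],
       [ 0.        ,  0.        ,  0.        ,  1.        ]])}
wrist {'K': array([[325.1922621 ,   0.        , 275.98528773],
       [  0.        , 325.1922621 , 206.46122951],
       [  0.        ,   0.        ,   1.        ]]), 'camera_from_world': array([[ 9.99999349e-01,  3.16548093e-04, -1.09591553e-03,
        -5.73995342e-01],
       [-5.76315228e-04,  9.69294849e-01, -2.45900719e-01,
         2.54051929e-02],
       [ 9.84425874e-04,  2.45901191e-01,  9.69294401e-01,
        -3.89718816e-01],
       [ 0.00000000e+00,  0.00000000e+00,  0.00000000e+00,
         1.00000000e+00]])}
```

View pics/scene0.png

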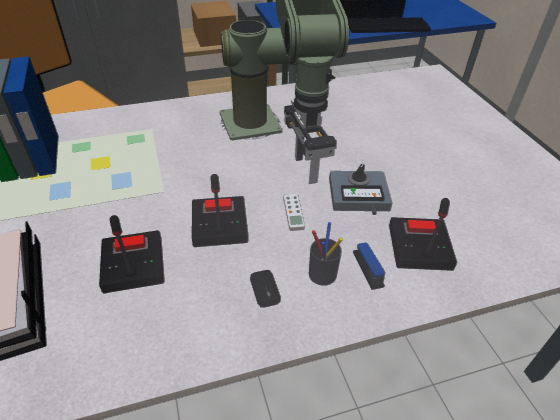

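View pics/side0.png

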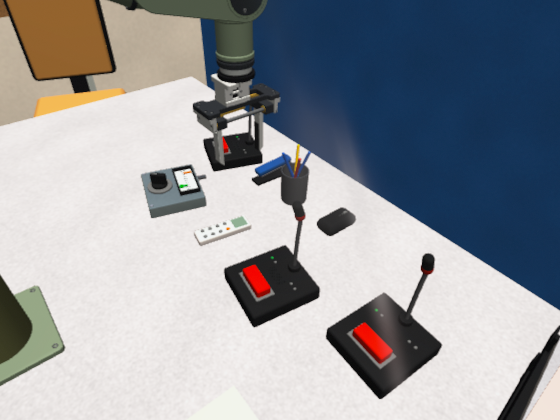

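View pics/wrist0.png

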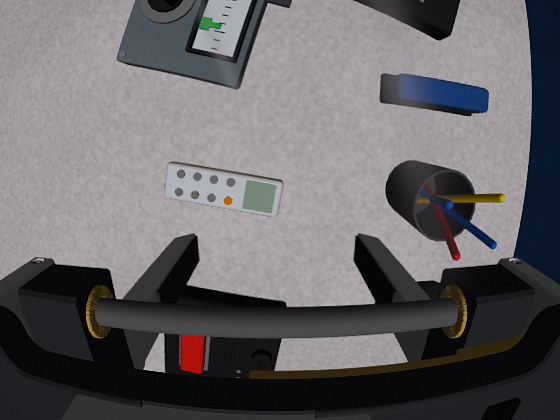

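Three microphones are in view (scene pixels): A (219,220), B (132,260), C (421,243). I'll locate all three and the box.

```bash
cat > h.py <<'E'
import numpy as np, cv2
from station import manip
def proj(n,P,p=None):
    p=p or manip.camera_params(n);K=p["K"];T=p["camera_from_world"]
    P=np.atleast_2d(P);c=P@T[:3,:3].T+T[:3,3];d=np.c_[c[:,0],-c[:,1],-c[:,2]]
    if n=="wrist":
        r=np.hypot(d[:,0],d[:,1]);th=np.arctan2(r,d[:,2]);s=th/np.maximum(r,1e-9);uv=d[:,:2]*s[:,None]
    else: uv=d[:,:2]/d[:,2:]
    return uv*K[0,0]+K[:2,2]
def back(n,uv,z,p=None):
    p=p or manip.camera_params(n);K=p["K"];T=p["camera_from_world"]
    uv=(np.atleast_2d(np.array(uv,float))-K[:2,2])/K[0,0]
    if n=="wrist":
        r=np.hypot(uv[:,0],uv[:,1]);s=np.sin(r)/np.maximum(r,1e-9);d=np.c_[uv*s[:,None],np.cos(r)]
    else: d=np.c_[uv,np.ones(len(uv))]
    d=np.c_[d[:,0],-d[:,1],-d[:,2]]@T[:3,:3];o=-T[:3,:3].T@T[:3,3]
    return o+d*((z-o[2])/d[:,2])[:,None]
def red(img):
    b,g,r=[img[...,i].astype(int) for i in range(3)]
    return ((r>150)&(g<70)&(b<70)).astype(np.uint8)
E
python3 - <<'E'
from h import *
for n in("scene","side"):
    im=cv2.imread(f"pics/{n}0.png");m=red(im)
    k,l,s,c=cv2.connectedComponentsWithStats(m)
    for i in range(1,k):
        if s[i,4]>60:
            x=back(n,c[i],.052)[0]; print(n,c[i].round(),s[i,4],x.round(3),np.hypot(*x[:2]).round(3))
s=cv2.imread("pics/scene0.png")[150:285,70:480]
cv2.imwrite("pics/sc_crop.png",cv2.resize(s,(800,263),interpolation=cv2.INTER_CUBIC))
s=cv2.imread("pics/side0.png")[150:330,120:340]
cv2.imwrite("pics/si_crop.png",cv2.resize(s,(733,600),interpolation=cv2.INTER_CUBIC))
print("knob", back("scene",[[359,175]],.07), back("side",[[158,180]],.07))
E
```

```text
scene [224. 202.] 84 [ 0.462 -0.19   0.052] 0.499
scene [210. 203.] 69 [ 0.455 -0.231  0.052] 0.51
scene [421. 224.] 206 [0.695 0.303 0.052] 0.758
scene [133. 240.] 173 [ 0.542 -0.446  0.052] 0.702
side [256. 279.] 421 [ 0.464 -0.213  0.052] 0.511
side [373. 341.] 611 [ 0.546 -0.46   0.052] 0.714
knob [[0.47272516 0.21608971 0.07      ]] [[0.44861051 0.20855716 0.07      ]]
```

View pics/sc_crop.png

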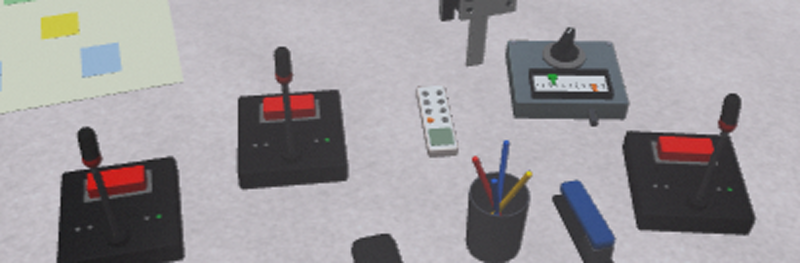

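View pics/si_crop.png

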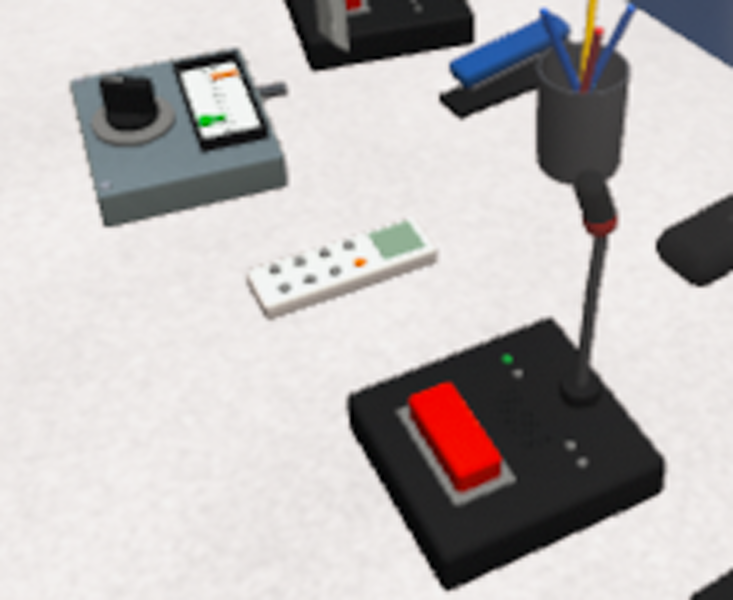

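A is the nearest to the base (0.50 m, versus 0.70 and 0.76 m). It has the red bar at scene (217,202) and side (256,279), as the description says. Next I'll move for a wrist view of the level box.

Call:
play_rows(
  commands=[
    [3, -3, 0, 0],
    [6, -6, 0, 0],
    [9, -8, 0, 0],
    [11, -9, 0, 0],
    [11, -9, 0, 0],
    [11, -9, 0, 0],
  ],
)

```text
time: 0.75
tcp_pos: [0.485, 0.1099, 0.2054]
tcp_rot: [0.707, 0.707, -0.0, 0.0]
ft_force: [-0.2, 0.5, -0.2]
finger_gap: 0.0938
```

```bash
python3 - <<'E'
from h import *
import pickle
for n in("wrist","side"):
    pickle.dump(manip.camera_params(n),open(f"{n}1.pkl","wb"))
    im=manip.snapshot(n)
    cv2.imwrite(f"pics/{n}1.png",im)
E
```

```text
(no output)
```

View pics/wrist1.png

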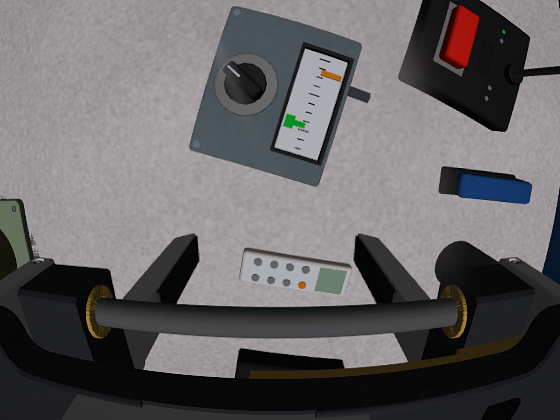

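```bash
python3 - <<'E'
import cv2
im=cv2.imread("pics/wrist1.png")[0:200,180:380]
cv2.imwrite("pics/w1c.png",cv2.resize(im,(600,600),interpolation=cv2.INTER_CUBIC))
im=cv2.imread("pics/side1.png")[150:230,130:230]
cv2.imwrite("pics/s1c.png",cv2.resize(im,(750,600),interpolation=cv2.INTER_CUBIC))
E
```

```text
(no output)
```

View pics/w1c.png

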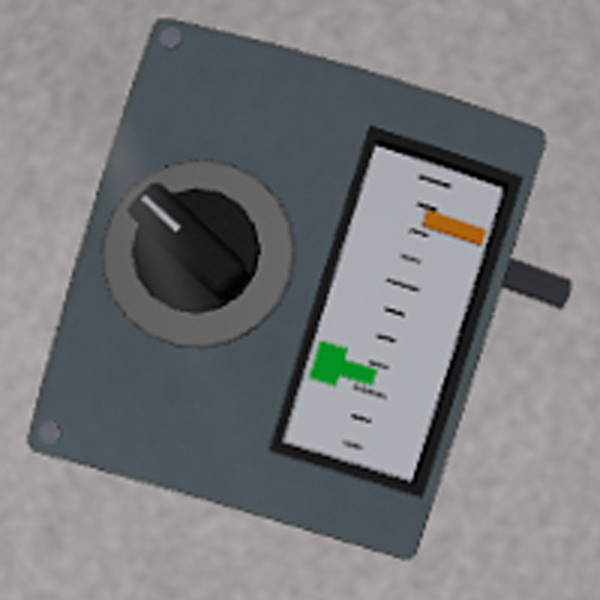

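View pics/s1c.png

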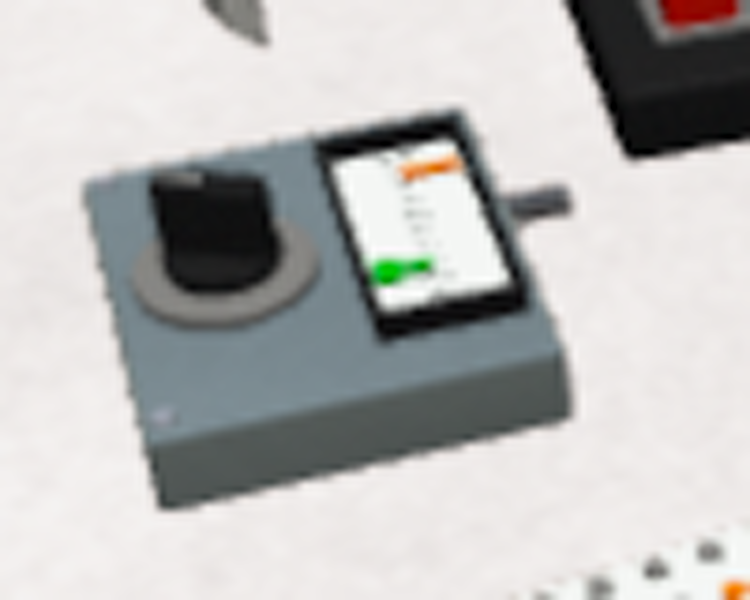

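```bash
cat > boxfit.py <<'E'
from h import *
from scipy.optimize import least_squares
B=lambda q:np.array([[np.cos(q[2]),-np.sin(q[2])],[np.sin(q[2]),np.cos(q[2])]])
def tow(q,P): P=np.array(P,float)/1000; return np.c_[P[:,:2]@B(q).T+q[:2],P[:,2]]
def tob(q,X): return (X[:,:2]-q[:2])@B(q)*1000
E
python3 - <<'E'
from boxfit import *
import pickle
p=pickle.load(open("wrist1.pkl","rb"))
P=[(-75,85,36),(75,85,36),(75,-85,36),(-75,-85,36),(12,60,48),(68,60,48),(68,-60,48),(12,-60,48)]
uv=np.array([(158,18),(546,130),(413,560),(29,448),(371,127),(522,178),(422,494),(271,450)])/3+[180,0]
f=lambda q:(proj("wrist",tow(q,P),p)-uv).ravel()
r=least_squares(f,[.47,.21,-.2],loss="soft_l1");q=r.x;print(q,r.fun.reshape(-1,2).round(1))
np.save("box.npy",q)
t=np.array([(425,219),(375,374),(455,226),(343,362)])/3+[180,0]
b=tob(q,back("wrist",t,.041,p));print("ptr tip,mark tip, ptr mid",b.round(1))
print("knob angle from ptr",(50-b[0,1])/30,"target",(50-b[1,1])/30)
k=tow(q,[(-32,0,80)]);print("knob world",k)
e=np.array([(150,195),(235,290)])/3+[180,0]
w=back("wrist",e,.08,p);print("bar ends",tob(q,w),w, "ang", np.arctan2(*(w[1]-w[0])[[1,0]]))
im=cv2.imread("pics/wrist1.png")
for a in proj("wrist",tow(q,P+[(-32,0,80),(-32,0,50)]),p): cv2.circle(im,tuple(a.round().astype(int)),1,(0,0,255),-1)
cv2.imwrite("pics/chk.png",cv2.resize(im[:200,180:380],(600,600)))
E
```

```text
[ 0.48437326  0.21651643 -0.29233819] [[-0.8 -2.3]
 [ 2.1 -0.4]
 [ 0.7  1.5]
 [-2.3  0.3]
 [-0.2 -0.8]
 [ 0.6 -0.5]
 [ 0.3  1.4]
 [-0.7  0.3]]
ptr tip,mark tip, ptr mid [[ 40.1  34.7]
 [ 39.6 -23.7]
 [ 50.9  35.8]
 [ 27.7 -23. ]]
knob angle from ptr 0.5102996725464419 target 2.4566748997740566
knob world [[0.45373094 0.22573857 0.08      ]]
bar ends [[-46.92593987   9.73696307]
 [-12.67800877 -12.2878782 ]] [[0.44224438 0.23936396 0.08      ]
 [0.46869188 0.20840359 0.08      ]] ang -0.8638474277580118
```

View pics/chk.png

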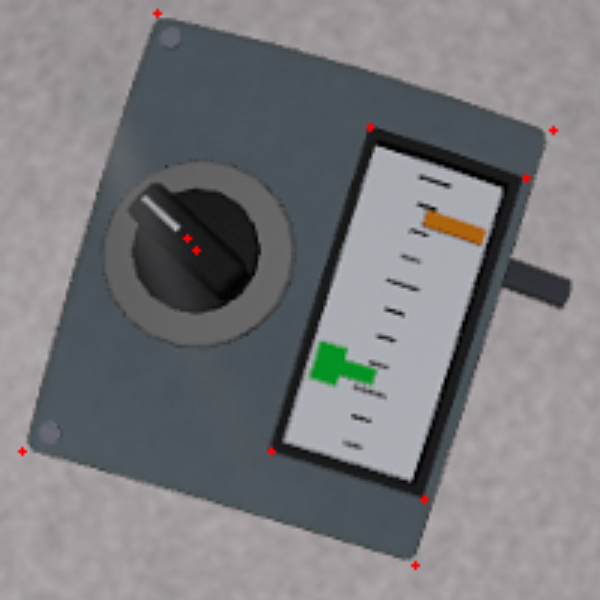

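Box fit is good. The pointer is at +34.7 mm and the mark at -23.7 mm, so the knob needs about 1.95 rad (111.5°) clockwise. Joint range suggests one grip may do it, with a regrip if not. I'll hover over the knob first.

Call:
play_rows(
  commands=[
    [2, -0.5, 0, -8],
    [4, -1, 1, -16],
    [6, -1.5, 3, -24],
    [8, -2, 5, -32],
    [10, -2.6, 7, -39],
    [11.6, -3.1, 8, -44],
    [11.6, -3.1, 8, -44],
    [11.6, -3.1, 8, -44],
  ],
)

```text
time: 1.65
tcp_pos: [0.4548, 0.2252, 0.1255]
tcp_rot: [0.392, 0.92, -0.0, 0.0]
ft_force: [0.7, -0.3, -0.1]
finger_gap: 0.0943
```

```bash
python3 - <<'E'
from boxfit import *
s=manip.read_state();print(s["joint_positions"].round(3),s["tcp_pos"],s["ft_force"])
q=np.load("box.npy")
for n in("wrist","side"):
    p=manip.camera_params(n);im=manip.snapshot(n);cv2.imwrite(f"pics/{n}2.png",im)
    u=proj(n,np.r_[tow(q,[(-32,0,80),(-32,0,50)]),[s["tcp_pos"]]],p);print(n,u.round())
    for a in u: cv2.circle(im,tuple(a.round().astype(int)),1,(0,0,255),-1)
    cv2.imwrite(f"pics/{n}2o.png",cv2.resize(im[150:230,130:230],(750,600)) if n=="side" else im)
E
```

```text
[ 2.900e-01  1.470e-01  1.787e+00 -1.000e-03  1.208e+00 -4.760e-01] [0.45478828 0.22520296 0.12545429] [ 0.69134224 -0.33509938 -0.05658636]
wrist [[275. 224.]
 [275. 213.]
 [276. 249.]]
side [[156. 173.]
 [158. 182.]
 [154. 159.]]
```

View pics/wrist2o.png

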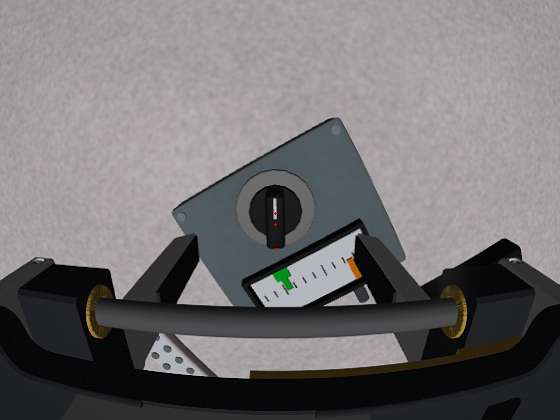

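View pics/side2o.png

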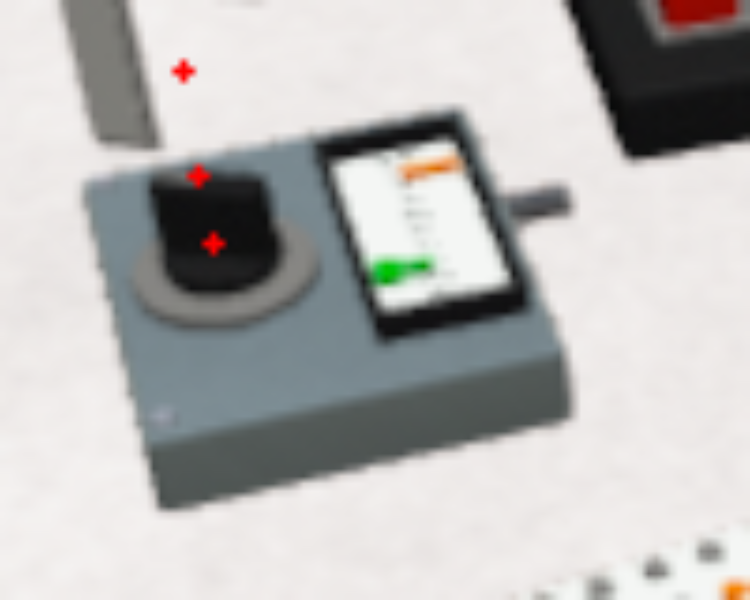

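Knob bar is at wrist (275,224), centred under the TCP and aligned with the tool x axis. The projections agree in both cameras. Descending and gripping.

Call:
play_rows(
  commands=[
    [0, 0, 2, 0],
    [0, 0, 4, 0],
    [0, 0, 5.5, 0],
    [0, 0, 6.5, 0],
    [0, 0, 6.9, 0],
    [0, 0, 6.9, 0],
    [0, 0, 6.9, 0],
  ],
)

```text
time: 2.45
tcp_pos: [0.4549, 0.2261, 0.0573]
tcp_rot: [0.391, 0.92, 0.001, 0.001]
ft_force: [-0.0, 1.0, -0.1]
finger_gap: 0.0939
```

Call:
play_rows(
  commands=[
    [0, 0, 0, 0],
    [0, 0, 0, 0],
    [0, 0, 0, 0],
    [0, 0, 0, 0],
    [0, 0, 0, 0],
    [0, 0, 0, 0],
    [0, 0, 0, 0],
    [0, 0, 0, 0],
  ],
  gripper=1,
)

```text
time: 3.25
tcp_pos: [0.454, 0.226, 0.0564]
tcp_rot: [0.391, 0.92, -0.0, -0.0]
ft_force: [-0.7, 0.0, 0.3]
finger_gap: 0.0335
```

Call:
play_rows(
  commands=[
    [0, 0, 0, 0],
    [0, 0, 0, 0],
    [0, 0, 0, 0],
    [0, 0, 0, 0],
    [0, 0, 0, 0],
    [0, 0, 0, 0],
  ],
)

```text
time: 3.85
tcp_pos: [0.4535, 0.2256, 0.0564]
tcp_rot: [0.391, 0.921, -0.001, -0.0]
ft_force: [-2.9, -3.4, 3.3]
finger_gap: 0.0138
```

Call:
play_rows(
  commands=[
    [0, 0, 0, 5],
    [0, 0, 0, 10],
    [0, 0, 0, 15],
    [0, 0, 0, 20],
    [0, 0, 0, 25],
    [0, 0, 0, 30],
    [0, 0, 0, 35],
    [0, 0, 0, 40],
    [0, 0, 0, 45],
    [0, 0, 0, 50],
    [0, 0, 0, 50],
  ],
)

```text
time: 4.95
tcp_pos: [0.453, 0.2254, 0.0564]
tcp_rot: [0.744, 0.669, -0.001, -0.0]
ft_force: [-3.9, -3.1, 3.7]
finger_gap: 0.0137
```

```bash
cat > look.py <<'E'
from boxfit import *
import sys
tag=sys.argv[1];s=manip.read_state();print(s["joint_positions"].round(2),s["tcp_pos"].round(4),s["ft_force"].round(1),s["moment"].round(2))
q=np.load("box.npy")
for n in ("side","scene"):
    im=manip.snapshot(n);p=manip.camera_params(n)
    # rectify plane z=.041 of the window, 6 px/mm
    P=[(12,60,41),(68,60,41),(68,-60,41),(12,-60,41)]
    src=proj(n,tow(q,P),p).astype(np.float32);k=5
    H=cv2.getPerspectiveTransform(src,np.float32([(0,0),(56*k,0),(56*k,120*k),(0,120*k)]))
    w=cv2.warpPerspective(im,H,(56*k,120*k));cv2.imwrite(f"pics/{tag}_{n}_w.png",w);cv2.imwrite(f"pics/{tag}_{n}.png",im)
    b,g,r=[w[...,i].astype(int) for i in range(3)]
    for nm,m in(("orange",(r-b>90)&(r-g>40)),("green",(g-r>50)&(g-b>30))):
        ys,xs=np.nonzero(m)
        if len(ys):
            t=xs<np.percentile(xs,60) if nm=="orange" else xs>xs.max()-8*k  # towards the tips
            print(n,nm,len(ys),"x",(12+xs.min()/k,12+xs.max()/k),"y tip part",round(60-np.median(ys[t])/k,1),"mean",round(60-ys[t].mean()/k,1))
E
python3 look.py a
```

```text
[ 0.29  0.24  1.84 -0.    1.06  0.4 ] [0.453  0.2254 0.0564] [-3.9 -3.1  3.7] [-0.63  0.78 -0.05]
side orange 4692 x (np.float64(41.8), np.float64(64.0)) y tip part 8.2 mean 8.3
side green 7625 x (np.float64(17.8), np.float64(41.8)) y tip part -24.6 mean -24.7
scene orange 1957 x (np.float64(35.6), np.float64(51.6)) y tip part 11.2 mean 11.1
scene green 5709 x (np.float64(12.0), np.float64(35.8)) y tip part -22.6 mean -22.6
```

The pointer moved from 34.7 to about 8 mm, as expected. The gap is now about 33 mm (63°), and joint 6 has room, so I'll continue with the same grip.

Call:
play_rows(
  commands=[
    [0, 0, 0, 5],
    [0, 0, 0, 10],
    [0, 0, 0, 15],
    [0, 0, 0, 20],
    [0, 0, 0, 25],
    [0, 0, 0, 30],
    [0, 0, 0, 35],
    [0, 0, 0, 40],
    [0, 0, 0, 46],
    [0, 0, 0, 52],
    [0, 0, 0, 58],
    [0, 0, 0, 60],
  ],
)

```text
time: 6.25
tcp_pos: [0.4525, 0.2257, 0.0564]
tcp_rot: [0.978, 0.207, -0.002, 0.0]
ft_force: [-5.1, -2.3, 5.5]
finger_gap: 0.0139
```

Call:
play_rows(
  commands=[
    [0, 0, 0, 0],
    [0, 0, 0, 0],
  ],
)

```text
time: 6.45
tcp_pos: [0.4525, 0.2257, 0.0564]
tcp_rot: [0.978, 0.208, -0.002, 0.0]
ft_force: [-5.1, -3.1, 5.2]
finger_gap: 0.014
```

```bash
python3 look.py b; python3 -c "
import cv2,numpy as np
cv2.imwrite('pics/bw.png',np.hstack([cv2.imread(f'pics/b_{n}_w.png') for n in('side','scene')]))"
```

```text
[0.29 0.24 1.84 0.   1.06 1.44] [0.4525 0.2257 0.0564] [-5.1 -3.1  5.2] [-0.45  1.03 -0.03]
side orange 4346 x (np.float64(42.8), np.float64(64.2)) y tip part -23.0 mean -22.9
side green 7393 x (np.float64(17.8), np.float64(40.2)) y tip part -24.8 mean -24.9
scene orange 1702 x (np.float64(35.6), np.float64(51.0)) y tip part -20.4 mean -20.4
scene green 5474 x (np.float64(12.2), np.float64(34.4)) y tip part -22.8 mean -22.7
```

View pics/bw.png

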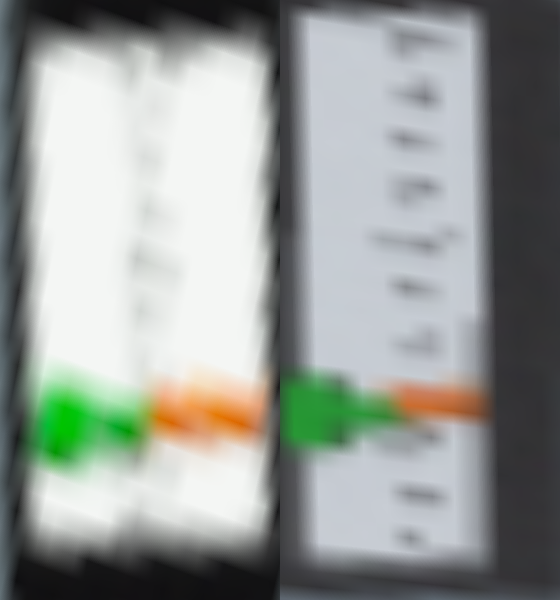

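Both views show the orange pointer about 2 mm short of the green mark. I'll turn 4° more, then release.

Call:
play_rows(
  commands=[
    [0, 0, 0, 2],
    [0, 0, 0, 4],
    [0, 0, 0, 4],
    [0, 0, 0, 4],
  ],
)

```text
time: 6.95
tcp_pos: [0.4525, 0.2258, 0.0564]
tcp_rot: [0.985, 0.174, -0.002, 0.0]
ft_force: [-5.1, -2.6, 5.6]
finger_gap: 0.0137
```

Call:
play_rows(
  commands=[
    [0, 0, 0, 0],
    [0, 0, 0, 0],
    [0, 0, 0, 0],
    [0, 0, 0, 0],
    [0, 0, 0, 0],
    [0, 0, 0, 0],
    [0, 0, 0, 0],
    [0, 0, 0, 0],
  ],
  gripper=-1,
)

```text
time: 7.75
tcp_pos: [0.454, 0.226, 0.0564]
tcp_rot: [0.985, 0.174, 0.0, -0.0]
ft_force: [0.6, 0.7, 0.5]
finger_gap: 0.0743
```

Call:
play_rows(
  commands=[
    [0, 0, -3, 0],
    [0, 0, -7, 0],
    [0, 0, -11, 0],
    [0, 0, -13, 0],
    [0, 0, -14, 0],
    [0, 0, -14, 0],
    [0, 0, -14, 0],
  ],
)

```text
time: 8.45
tcp_pos: [0.4531, 0.2257, 0.195]
tcp_rot: [0.985, 0.174, -0.001, 0.0]
ft_force: [-0.2, -0.2, -1.5]
finger_gap: 0.0939
```

```bash
python3 look.py c; python3 - <<'E'
from boxfit import *
import pickle
p=manip.camera_params("wrist");im=manip.snapshot("wrist");pickle.dump(p,open("wrist3.pkl","wb"));cv2.imwrite("pics/wrist3.png",im)
E
```

```text
[ 0.29  0.07  1.72 -0.    1.36  1.51] [0.4531 0.2257 0.195 ] [-0.2 -0.2 -1.5] [ 0.05  0.07 -0.04]
side orange 4231 x (np.float64(42.8), np.float64(63.8)) y tip part -25.4 mean -25.3
side green 7353 x (np.float64(17.8), np.float64(40.2)) y tip part -24.8 mean -24.8
scene orange 1705 x (np.float64(36.0), np.float64(51.2)) y tip part -22.6 mean -22.5
scene green 5326 x (np.float64(12.2), np.float64(33.2)) y tip part -22.6 mean -22.5
```

View pics/wrist3.png

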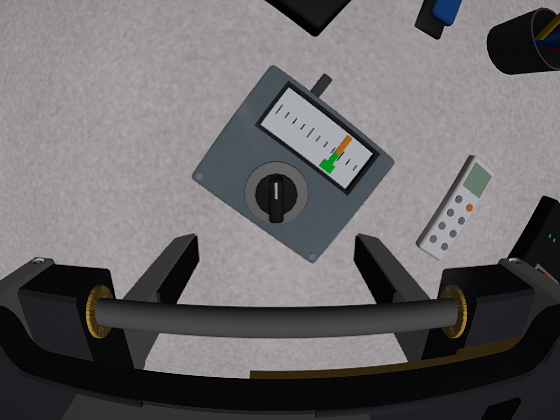

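Pointer and mark are in line in all three views (wrist ~(338,160); offset ≤0.6 mm) and the knob is released. Next is the pose of microphone A, using the side and scene pictures.

```bash
python3 - <<'E'
from boxfit import *
P=[(-80,75,36),(80,75,36),(80,-75,36)]
uv=np.array([(350,399),(551,321),(662,463)])/3.332+[120,150]
Q=[(-51,37,56),(-19,37,56),(-19,-37,56),(-51,-37,56)]
uq=np.array([(407,392),(446,382),(500,457),(463,476)])/3.332+[120,150]
f=lambda q:np.r_[(proj("side",tow(q,P))-uv).ravel(),(proj("side",tow(q,Q))-uq).ravel()]
r=least_squares(f,[.5,-.21,0.]);q=r.x;print(q,r.fun.reshape(-1,2).round(1));np.save("mic.npy",q)
print("talk_top",tow(q,[(-35,0,56)]),"neck",tow(q,[(44,0,36),(72,0,225)]))
R=[(-80,75,36),(80,75,36),(80,-75,36),(-80,-75,36)]+Q
o=[]
for n in("side","scene"):
    im=cv2.imread(f"pics/c_{n}.png")
    u=proj(n,tow(q,R+[(-35,0,56)]));c=u.mean(0).astype(int)
    k=8; H=np.float32([[k,0,-k*(c[0]-35)],[0,k,-k*(c[1]-35)]])*1.0
    k=6;H=np.float32([[k,0,-k*(c[0]-60)],[0,k,-k*(c[1]-60)]])
    w=cv2.warpAffine(im,H,(720,600))
    for a in u: cv2.circle(w,tuple(((a-c+60)*k).astype(int)),4,(255,255,0),-1)
    o.append(cv2.resize(w,(400,333)))
cv2.imwrite("pics/mic.png",np.hstack(o))
E
```

```text
[ 0.49702366 -0.22008517 -0.17095754] [[-2.5 -1.5]
 [ 0.4 -2.3]
 [ 2.5  0.2]
 [-0.7  1.4]
 [ 1.1 -0.8]
 [ 1.1  0.7]
 [-1.9  1. ]]
talk_top [[ 0.46253388 -0.21413076  0.056     ]] neck [[ 0.54038224 -0.22757071  0.036     ]
 [ 0.56797407 -0.23233424  0.225     ]]
```

View pics/mic.png

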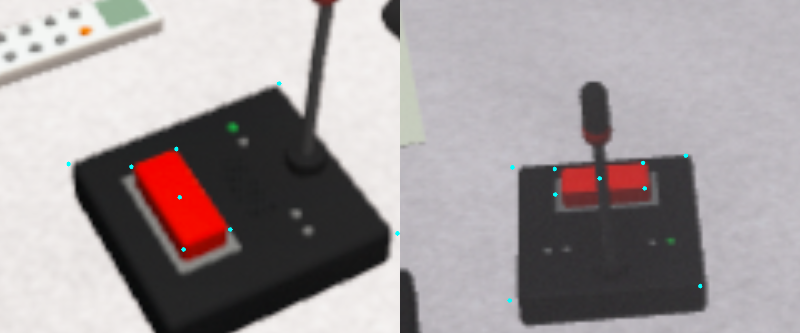

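Call:
play_rows(
  commands=[
    [-0.8, 2.3, 0, -8],
    [-1.6, 4.6, 0, -16],
    [-2.4, 7, 0, -24],
    [-3.2, 9.3, 0, -32],
    [-4, 11.6, 0, -40],
    [-4.8, 14, 0, -48],
    [-5.5, 16.2, 0, -56],
    [-6.3, 18.5, 0, -64],
    [-7.1, 20.8, 0, -72],
    [-7.9, 23.2, 0, -80],
    [-8.7, 25.5, 0, -88],
    [-9.5, 27.8, 0, -96],
  ],
  gripper=1,
)

```text
time: 9.8
tcp_pos: [0.459, -0.0685, 0.1952]
tcp_rot: [0.528, 0.85, -0.0, -0.001]
ft_force: [0.5, 0.3, 0.7]
finger_gap: 0.002
```

```bash
cat > go.py <<'E'
from h import *
from scipy.spatial.transform import Rotation as R
import sys
t=np.array([float(a) for a in sys.argv[1:4]]);yaw=float(sys.argv[4])
s=manip.read_state();r=R.from_quat(s["tcp_rot"]).as_matrix()
ax=np.degrees(np.arctan2(r[1,0],r[0,0]))
print("shift cm",(r.T@(t-s["tcp_pos"])*100).round(2),"turn",(ax-yaw+180)%360-180,s["tcp_pos"].round(4),s["joint_positions"].round(2),s["finger_gap"],s["time"])
E
python3 go.py .4625 -.214 .12 170
```

```text
shift cm [-13.21  -6.12   7.5 ] turn -53.6782565232206 [ 0.459  -0.0685  0.1952] [-0.34 -0.02  1.81  0.    1.35 -0.79] 0.001984316472298181 9.8
```

Call:
play_rows(
  commands=[
    [-1, -0.5, 0, -8],
    [-3, -1.4, 0, -16],
    [-5, -2.3, 0, -24],
    [-7, -3.2, 0, -32],
    [-9.5, -4.4, 0, -40],
    [-11.5, -5.3, 0, -48],
    [-13.2, -6.1, 2, -54],
    [-13.2, -6.1, 5, -54],
    [-13.2, -6.1, 7.5, -54],
    [-13.2, -6.1, 7.5, -54],
    [-13.2, -6.1, 7.5, -54],
  ],
)

```text
time: 10.9
tcp_pos: [0.4622, -0.2127, 0.1206]
tcp_rot: [0.087, 0.996, 0.001, -0.001]
ft_force: [-0.4, 0.3, 1.2]
finger_gap: 0.0005
```

```bash
python3 go.py .4625 -.214 .06 170; python3 - <<'E'
from h import *
s=manip.read_state()
for n in("wrist","side"):
    p=manip.camera_params(n);im=manip.snapshot(n)
    u=proj(n,[s["tcp_pos"],[*s["tcp_pos"][:2],.056]],p);print(u)
    for a in u: cv2.circle(im,tuple(a.round().astype(int)),2,(255,255,0),-1)
    cv2.imwrite(f"pics/{n}4.png",im if n=="wrist" else cv2.resize(im[200:330,190:340],(690,598)))
E
```

```text
shift cm [-0.06 -0.13  6.06] turn -0.001045142085132511 [ 0.4622 -0.2127  0.1206] [-0.6   0.16  1.79  0.    1.2  -2.  ] 0.0005290848799946644 10.9
[[275.79731141 248.92476773]
 [275.73099568 218.32265651]]
[[254.83322099 256.60960484]
 [255.42673536 277.91255556]]
```

View pics/wrist4.png

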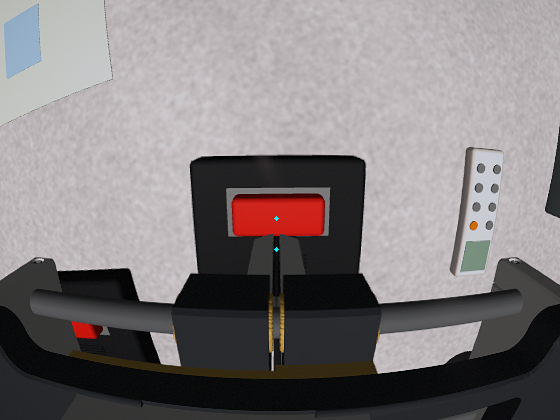

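View pics/side4.png

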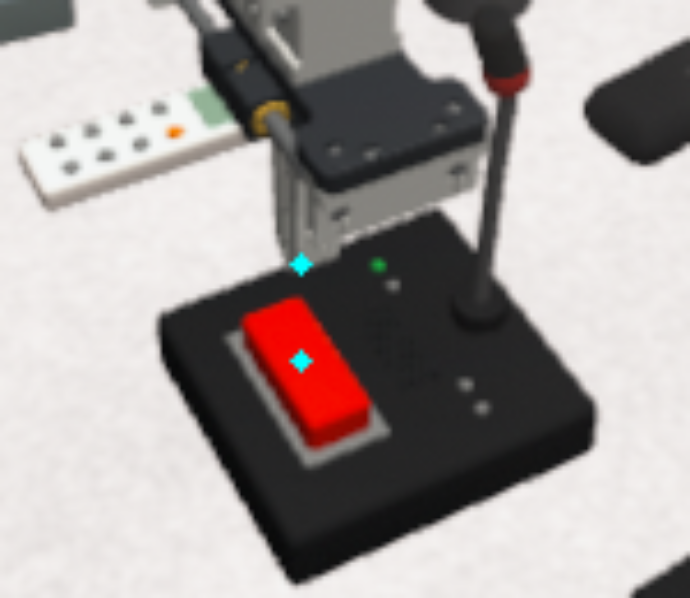

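The closed fingertips are centred over the red bar (wrist (276,218), side (255,278)). The mic's neck is clear. Pressing in steps.

Call:
play_rows(
  commands=[
    [0, -0.1, 2, 0],
    [0, -0.1, 4, 0],
    [0, -0.1, 5.4, 0],
    [0, -0.1, 6, 0],
    [0, -0.1, 6.2, 0],
    [0, -0.1, 6.4, 0],
    [0, -0.1, 6.6, 0],
    [0, -0.1, 6.8, 0],
    [0, -0.1, 6.8, 0],
    [0, -0.1, 6.8, 0],
  ],
)

```text
time: 12.0
tcp_pos: [0.4635, -0.2146, 0.0542]
tcp_rot: [0.087, 0.996, -0.0, 0.001]
ft_force: [0.4, -0.2, 2.5]
finger_gap: 0.0007
```

Call:
play_rows(
  commands=[
    [0, 0, 0.2, 0],
    [0, 0, 0.4, 0],
    [0, 0, 0.6, 0],
    [0, 0, 0.8, 0],
    [0, 0, 0.8, 0],
    [0, 0, 0.8, 0],
    [0, 0, 0.8, 0],
  ],
)

```text
time: 12.7
tcp_pos: [0.4634, -0.2146, 0.0462]
tcp_rot: [0.087, 0.996, -0.0, 0.001]
ft_force: [0.6, 0.2, 6.1]
finger_gap: 0.0005
```

Call:
play_rows(
  commands=[
    [0, 0, 0.1, 0],
    [0, 0, 0.2, 0],
    [0, 0, 0.25, 0],
    [0, 0, 0.25, 0],
    [0, 0, 0.25, 0],
    [0, 0, 0.25, 0],
  ],
)

```text
time: 13.3
tcp_pos: [0.4635, -0.2146, 0.0439]
tcp_rot: [0.087, 0.996, -0.0, 0.001]
ft_force: [1.2, -0.0, 7.4]
finger_gap: 0.0002
```

```bash
python3 look.py d; python3 - <<'E'
from h import *
for i in range(4):
    cv2.imwrite("pics/wrist5.png",manip.snapshot("wrist"))
    s=manip.read_state();print(s["ft_force"].round(1),s["tcp_pos"].round(4))
im=cv2.imread("pics/d_side.png")
cv2.imwrite("pics/d_c.png",cv2.resize(im[120:330,120:360],(686,600),interpolation=cv2.INTER_CUBIC))
E
```

```text
[-0.6   0.27  1.84  0.    1.03 -2.  ] [ 0.4635 -0.2146  0.0439] [ 1.2 -0.   7.4] [ 0.18 -0.03  0.02]
side orange 4233 x (np.float64(42.8), np.float64(63.8)) y tip part -25.4 mean -25.3
side green 7356 x (np.float64(17.8), np.float64(40.2)) y tip part -24.8 mean -24.8
scene orange 1762 x (np.float64(36.0), np.float64(51.2)) y tip part -22.4 mean -22.5
scene green 5369 x (np.float64(12.2), np.float64(33.2)) y tip part -22.4 mean -22.4
[-0.1  0.5  8.4] [ 0.4635 -0.2146  0.0439]
[-0.7  0.3  7.9] [ 0.4634 -0.2146  0.0439]
[0.6 0.6 7.3] [ 0.4635 -0.2146  0.0439]
[0.1 0.4 7.6] [ 0.4635 -0.2146  0.0439]
```

View pics/d_c.png

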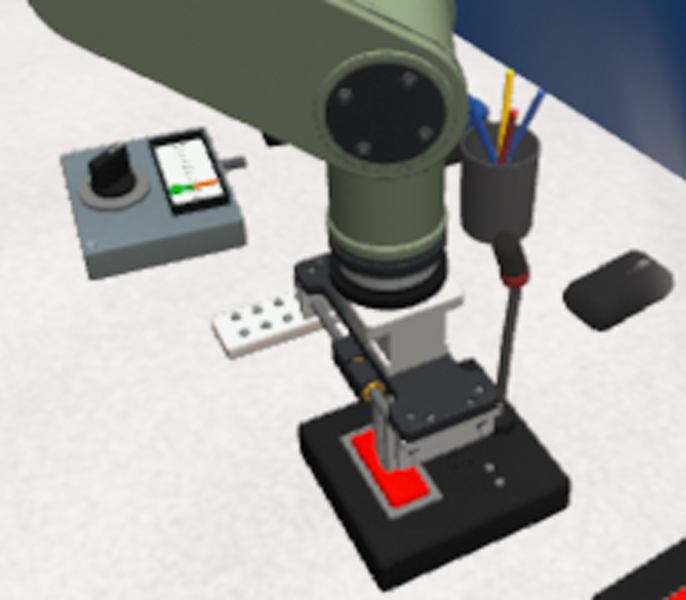

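View pics/d_scene.png

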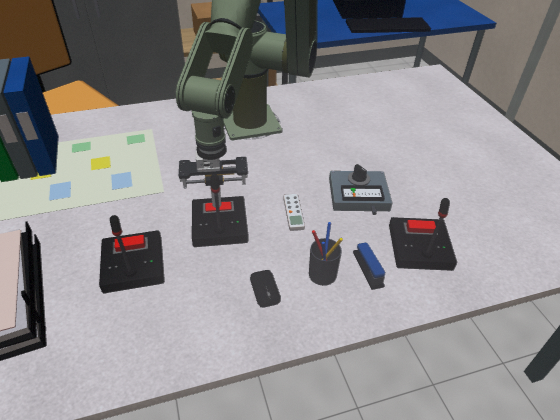

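The red bar is well down (side crop (405,470)): about 12 mm by TCP height, at 7.7 N. The pointer is on its mark, and the mouse, remote, stapler and pot haven't moved. Handing in.

```bash
python3 -c "
from station import manip
print(manip.sign_off())"
```

```text
the job is handed in; nothing more can be done
None
```

The job is handed in, with the knob set, then released, and the talk bar held down. It took about 13.7 s on the robot's clock.

- **Knob:** I turned it about 114° clockwise in a single grip, because joint 6 had enough range and no regrip was needed. With the knob released, the pointer and mark are in line to about 0.6 mm in the side view and under 0.1 mm in the scene view. The last look, while pressing the bar, gave the same figures.
- **Talk bar:** I pressed the microphone nearest the robot base, at 0.50 m; the other two stand at 0.70 and 0.76 m. The bar is down about 12 mm by fingertip height, or about 11.4 mm worked out from the force and the spring. The push is 7.3 to 8.4 N.
- **Other things:** The mouse, remote, stapler and pen pot looked unmoved in the last pictures, judged by eye.

No check failed. The absolute pointer and mark positions differ by 2 to 3 mm between the two cameras, which is close to the calibration error, and both agree the tips are in line.

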